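Load a tile strip under the cutter beam and hold it down

ROBOT

A 7-joint arm with a two-finger parallel gripper is mounted at the origin on the work surface. World frame = base frame: x ahead of the robot, y to its left, z up, the work surface at z = 0. Lengths are in m, angles in rad, forces in N, time in s.
With the tool pointing down it reaches from about 0.425 to 0.925 m from the base axis. Payload 6.8 kg.
Tool frame: the origin (TCP) lies between the finger pads; the fingertips stand 17 mm ahead of it and the grasp point (between the pads) lies 2 mm behind it; z points along the fingers, y is the direction in which the jaws open and shut (so a half turn about z gives the same grasp; the last joint's range is limited). The gripper opens to 85 mm and grips with 20 to 120 N. Pads are 22 mm wide; open, the fingers measure 114 mm over their backs; the gripper's body (76 mm by 85 mm) begins 54 mm behind the grasp point. The pads swing forward as they close: fully open they stand 13 mm farther back than shut.
Start: joints at [0.999, 0.477, 0.022, 1.555, -0.011, 1.109, -0.083], TCP at [0.302, -0.604, 0.248] pointing down, gripper open.
Joint ranges: [-2.96, 2.96], [-0.34, 2.1], [-1.41, 1.46], [0.24, 2.44], [-1.37, 4.51], [0.17, 1.92], [-2.96, 2.96]. Speed limits (rad/s): [2.39, 2.39, 3.14, 3.14, 3.14, 3.14, 3.14].

INTERFACE

Orientations are given as a unit quaternion [w, x, y, z].
In Python, from station import bot gives the robot as it stands. The module is installed in compiled form; this text tells all that it offers.
- The arm moves only by the tool carry_out, never from a script. Its argument "moves" is a list of rows, each a list of 3 entries, a list of its own where there are three numbers: the turn, a rotation vector about the tool's x, y, z in degrees, then the shift along the tool's x, y, z in cm, then the finger opening in cm, from 0 to 8.54. A call has 1 to 5 rows; each row is the pose to reach, as a shift and turn from the pose commanded when the call began, along the tool's axes at that moment; what a row does not reach only later rows make up. A row lasts 1/8 s, in which the tool goes at most 62.5 mm and 10.7 degrees, less where a joint would pass 70% of its speed; a pose out of reach is approached as far as the arm can. A call with a gripper value outside its range is refused whole. The fingers move at their own pace and stop on an object; "newtons" is the grip in N (left out, the last holds). Time passes only in rows, so rows that repeat a pose let the fingers close. It gives the time, the measured TCP pose, the force and the opening at its end, in the units of the state.
- bot.get_obs(): the state, without advancing time (a new reading comes with each control period).
- bot.read_camera(name): name is "scene" or "top" or "wrist"; returns the picture (480x640x3 uint8, red, green, blue); there is no depth.
- bot.camera_info(name): a dict with "vertical_fov" (degrees; the focal length in pixels is half the picture's height over the tangent of half this angle, whatever the lens; pixels are square), "cx", "cy" (the principal point, pixels), "position" and "attitude" of the camera in the world. Camera axes: x right, y up, looking along -z (the intrinsics and any distortion apply to the point x, -y, -z); pixel columns grow to the right and rows downward; lengths in m; the calibration is good to about 2 mm. The wrist camera is an equidistant fisheye: a pixel r from the principal point sees the ray r / f radians off the axis. A picture is of the moment at which its call begins: read the wrist's pose just before it. camera_info takes no time and is no camera call; for the wrist camera it gives the pose at the moment of the call.
- bot.hand_in(): hands the job in, once; it reports no verdict.
Trained networks look in the newest picture that a camera, given by its name, has taken for a name from the list of things; names that differ only in an ending like _2 or _b are one class to them, and where a whole thing is asked for, a point or a joint stands for the part that bears it (a point fixed in the world has none). Each returns a list of dicts, best first, with "score" (0 to 1); they miss things now and then, are a little off and sometimes report something else, mostly with a low value. They report only what shows in the picture. A call takes as long as a camera call. They do not tell look-alikes from the thing itself.
- bot.silhouettes(label, camera): "region" (480x640 bool, what is visible of it) and "location" ([column, row] in pixels, amid what is visible of it).
The state is a dict: "t": time; "q": joint angles; "joint_vel": joint speeds; "joint_torque": joint torques, N m; "eef_pos": TCP position; "tool_rot": TCP orientation; "contact_force": force on the tool from outside, world axes, zero at the start; "torque": the same for the moment, N m; "gripper_width": opening from 0.0 (shut) to 1.0 (fully open).
Only numpy, scipy, OpenCV 4.12 (cv2) and the standard library are available. Lean on these libraries where they do the work, as an engineer would, in place of code of your own. Each camera call takes 0.05 s, during which the arm holds its last target. There are 200 camera calls.

TASK

Load the tile cutter: slide the loose tile strip flat along the bed and under the beam, straight and on the cutter's centre line, without bumping the beam, and press it firmly but gently home against the sprung stop, which you must find by feel. Let go of the tile and leave it lying against the stop, then swing the hold-down arm over and press its foot gently down on the tile, and leave it there; leave everything else on the bench and bed where it is.

Things in the scene. Friction and masses are not known exactly. Their poses are not given: they have to be found in the camera images.
- tile: The loose terracotta tile strip lying on the cutter's bed, in front of the beam: 200 x 60 x 12 mm (x, y, z), about 0.3 kg, the same both ways round but for a thin pencil line across it. Origin at the centre of its underside, x along its length.
- cutter: Manual tile cutter standing on the bench. Origin on the bench top; x points from its open front to its back, y to its left, z up. The flat rubber bed (top at z = 0.020) spans x -0.195 to 0.165, y -0.31 to 0.31. The tile belongs along the line y = 0, its length along x.
- stop_mid (a point): Point on the bed at cutter (0.115, 0, 0.020), the middle of the stop's setting range. The stop, a yellow block 72 mm wide and 22 mm high centred on y = 0, faces -x just behind the beam. It was set by hand: its face lies up to 15 mm before or behind this point. The setting is not reported: find it by feel (it can be seen from above).
- beam: The cutter's fixed beam. Origin at cutter (0, 0, 0.020), axes as the cutter's. Grey bar over x 0.020 to 0.090, y -0.275 to 0.275, underside 22 mm above the bed (10 mm over a flat tile); rails on it to 67 mm above the bed; end castings at y = +-0.29 (32 mm thick, x 0.005 to 0.105, 75 mm high); carriage parked at y = -0.20, its handle up to 165 mm above the bed.
- buffer (a joint): How far the stop's face is pressed back on its rubber buffer towards +x, in m: 0 unloaded, end of travel 0.008. Stiffness 3 N per mm, so 0.003 means 9 N; it springs back when let go. Pushing past 0.006 (18 N) is too hard.
- feeler (a joint): Steel feeler pin in the middle of the stop's face, in m: 0 fully out (6 mm proud of the face), 0.006 pushed in flush, which a tile lying against the stop does. Its spring is so weak (under 0.3 N) that it does not move the tile.
- clamp (a joint): Angle of the hold-down arm on the left of the bed, in rad. 0: leaning 0.5 rad outward (to the cutter's +y) from upright; it grows as the arm swings over to the right and down; 2.07: the arm level with its foot resting on a 12 mm tile; stop at 2.2. It is stiff (0.25 N m) and stays where it is left.
- pivot (a point): Pivot of the hold-down arm, at cutter (-0.040, 0.130, 0.050). Its axis is along the cutter's x, so the arm swings in the upright plane through the pivot along the cutter's y. The bracket beside it is 36 mm long in x and 12 mm thick, its top 56 mm above the bench.
- knob (a point): Centre of the red ball, 28 mm across, at the end of the hold-down arm, 155 mm from the pivot; the arm is a flat steel bar 14 x 10 mm. With the clamp down the ball's centre is level with the pivot and 25 mm to the right of the cutter's line y = 0.
- foot: The black rubber foot under the hold-down arm, a 20 mm wide disc reaching 18 mm below the arm's centre line. Origin on the arm's centre line 120 mm from the pivot; its -z points to the foot's face.
- pencil: Bystander: flat red carpenter's pencil, 170 x 12 x 8 mm. Origin at the centre of its underside; leave it where it is.
- offcut: Bystander: small square terracotta offcut, 50 x 45 x 12 mm, on the left of the cutter's bed. Origin at the centre of its underside; leave it where it is.
- chip: Bystander: white ceramic offcut, 70 x 22 x 10 mm, on the right end of the cutter's bed. Origin at the centre of its underside; leave it where it is.
- tape: Bystander: yellow tape measure case, 65 x 35 x 60 mm. Origin at the centre of its underside; leave it where it is.
- chisel: Bystander: orange-handled hand tool lying on the bench. Leave it where it is.
- tub: Bystander: blue open tub, 90 mm across, 70 mm high. Origin at the centre of its underside; leave it where it is.
Things that resemble listed ones, but are neither listed nor needed, are in the scene too. Several things have the shape of the tile; the one meant has the colours described above.

How it is judged:
On the way, in this order (a step that is already met when the one before it is completed fails the run):
1. the tile lies flat with its far end under the beam (x of tile in the frame of cutter above -0.055 m and angle between tile's own z axis and vertical below 0.06 rad and y of tile in the frame of cutter between -0.03 and 0.03 m and z of tile in the frame of cutter below 0.03 m), for 0.1 s.
2. the tile is pressed home: the stop's buffer gives at least 1.2 mm (3.6 N) for 0.3 s (value of joint buffer above 0.0012 m and value of joint feeler above 0.0035 m), for 0.3 s.
3. the hold-down foot is pressed on the tile with more than 1.5 N for 0.1 s (contact force between foot and tile above 1.5 N), for 0.1 s.
At the end, for the whole second after the job is handed in: The tile lies flat and at rest under the beam against the stop (feeler pin in by more than 3.5 of its 6 mm), within 10 mm of the cutter's centre line and square to it within 0.06 rad; the hold-down arm is down on the tile (clamp between 2.03 and 2.11 rad) (value of joint feeler above 0.0035 m and y of tile in the frame of cutter between -0.01 and 0.01 m and angle between the x axis of tile and the x axis of cutter, either way round below 0.06 rad and angle between tile's own z axis and vertical below 0.03 rad and x of tile in the frame of cutter between -0.005 and 0.04 m and value of joint clamp between 2.03 and 2.11 rad and linear speed of tile below 0.01 m/s); the robot touches nothing.
It fails at once if the stop is pushed too hard (buffer beyond 6 mm, 18 N) (value of joint buffer above 0.006 m).
It fails at once if the tile or the robot pushes on the beam with more than 3 N (contact force between beam and anything else above 3 N).
It fails at once if the foot is pressed on the tile with more than 25 N (contact force between foot and tile above 25 N).
It fails at once if a bystander is moved more than 30 mm (distance of any of pencil, offcut, chip, tape, chisel, tub from where it was at the start of the episode above 0.03 m).
It also fails if it takes over 72 s, if anything falls off the work surface, if the arm or the gripper's body presses on something with over 40 N, if the wrist force passes 120 N, or if a joint passes its speed limit or range.

## Working session

There is one attempt and no reset: what is moved stays moved. The work goes in short steps, Python scripts to look and compute and a tool call to move; the robot and the scene stay as the last step left them, time stands still between calls to the robot, and variables do not carry over. Pictures are saved under pics/ and viewed, about 8 in all and at most 12, crops included, and the job is handed in when it is done.

Besides the shell and the picture viewer there is one more tool, called as name([rows], argument=value, ...), one row to a line, values as JSON. carry_out: Moves the arm, as the interface text tells. Its arguments: {"type":"object","properties":{"moves":{"type":"array"},"newtons":{"type":"number"}},"required":["moves"]}

```bash
mkdir -p pics; ls; python3 - <<'E'
from station import bot
import cv2
o=bot.get_obs(); print({k:(v if isinstance(v,float) else [round(float(x),3) for x in __import__('numpy').ravel(v)]) for k,v in o.items()})
for c in ("scene","top","wrist"):
    im=bot.read_camera(c); cv2.imwrite(f"pics/{c}0.png",im[:,:,::-1]); print(c,bot.camera_info(c))
    if c=="wrist": continue
    for l in ("tile","cutter","beam","knob","foot","offcut","chip","pencil","tape","tub","chisel"):
        print(c,l,[(round(d["score"],2),[round(float(x)) for x in d["location"]],int(d["region"].sum())) for d in bot.silhouettes(l,c)])
E
```

```text
pics
{'t': 0.0, 'q': [0.999, 0.478, 0.022, 1.556, -0.012, 1.109, -0.083], 'joint_vel': [-0.002, 0.001, 0.001, -0.001, -0.0, 0.001, 0.002], 'joint_torque': [-0.001, -59.646, 1.608, -28.12, 0.012, 0.009, -0.0], 'eef_pos': [0.302, -0.603, 0.247], 'tool_rot': [-0.001, 0.973, 0.23, -0.0], 'contact_force': [-0.191, 0.204, 0.356], 'torque': [-0.014, -0.002, 0.017], 'gripper_width': 1.0005652758350574}
scene {'vertical_fov': 47.626833048356616, 'cx': 320.131807522466, 'cy': 246.3064339157392, 'position': array([ 1.15812352, -0.65879454,  1.11741458]), 'attitude': array([0.86028345, 0.3317785 , 0.13985114, 0.36093916])}
scene tile [(0.57, [332, 266], 1339), (0.55, [404, 209], 232), (0.49, [413, 214], 486), (0.16, [273, 310], 166)]
scene cutter [(0.8, [369, 290], 27695)]
scene beam [(0.72, [369, 300], 8427)]
scene knob [(0.29, [412, 212], 455)]
scene foot [(0.62, [413, 207], 52), (0.24, [366, 293], 28021)]
scene offcut [(0.76, [401, 209], 244)]
scene chip [(0.51, [272, 312], 133), (0.37, [412, 216], 455), (0.22, [331, 264], 1387)]
scene pencil [(0.9, [154, 325], 374)]
scene tape [(0.86, [150, 
[... 341 characters left out ...]
tile [(0.82, [237, 322], 1771), (0.62, [307, 236], 1695), (0.58, [285, 201], 29618)]
top cutter [(0.79, [288, 203], 29133)]
top beam [(0.83, [306, 175], 7512)]
top knob [(0.67, [222, 197], 306)]
top foot []
top offcut [(0.64, [196, 244], 298)]
top chip [(0.7, [226, 199], 296), (0.52, [389, 229], 206), (0.28, [286, 201], 29781)]
top pencil [(0.69, [473, 301], 353)]
top tape [(0.59, [512, 238], 480)]
top tub [(0.84, [132, 233], 1072)]
top chisel [(0.83, [165, 344], 436)]
wrist {'vertical_fov': 65.70646984690485, 'cx': 316.99583285305306, 'cy': 234.35656221936557, 'position': array([ 0.37634742, -0.56703839,  0.37384998]), 'attitude': array([ 0.83993257, -0.13518041,  0.08397823, -0.51883252])}
```

View pics/top0.png

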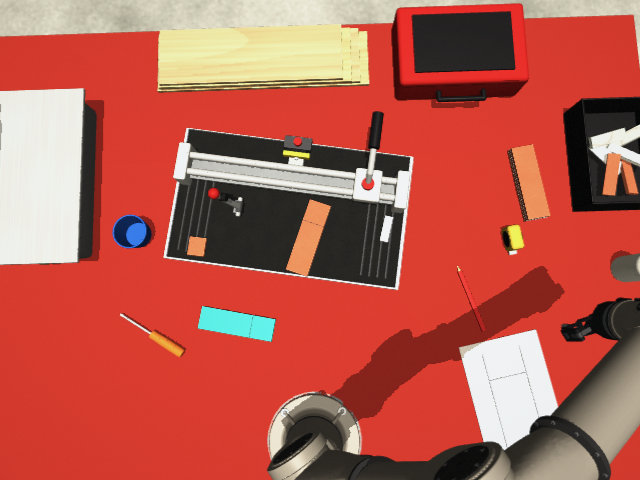

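View pics/scene0.png

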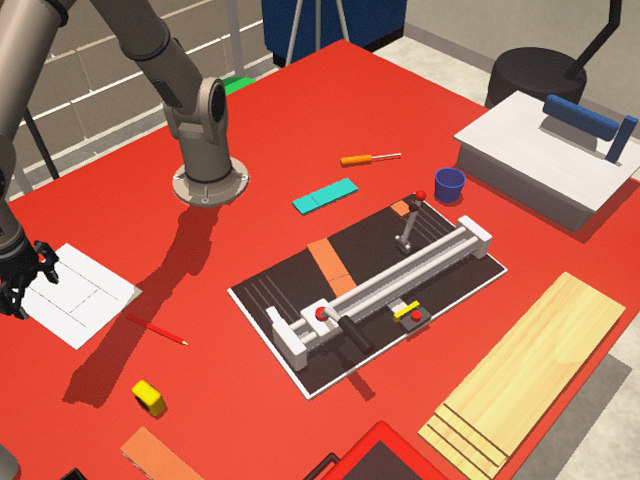

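The top view shows the cutter rotated slightly, with bed corners near (187,128), (413,157), (398,289) and (165,257). The terracotta tile runs from (318,201) to (296,275). The yellow stop is at (296,155) and the clamp knob at (213,193). The cyan strip, the box strip and the right-hand brick are look-alikes. Next I'll measure.

```bash
cat > h.py <<'E'
from station import bot
import cv2, numpy as np
from scipy.spatial.transform import Rotation as R
def rot(q): return R.from_quat(np.roll(q,-1)) # wxyz
def ray(ci,uv,h=480):
    f=h/2/np.tan(np.radians(ci["vertical_fov"])/2)
    uv=np.atleast_2d(uv).astype(float); d=(uv-[ci["cx"],ci["cy"]])/f
    if ci.get("fish"):
        r=np.linalg.norm(d,axis=1,keepdims=True); s=np.where(r>1e-9,np.sin(r)/np.maximum(r,1e-9),1)
        v=np.c_[d[:,:1]*s,-d[:,1:]*s,-np.cos(r)]
    else: v=np.c_[d[:,0],-d[:,1],-np.ones(len(d))]
    return rot(ci["attitude"]).apply(v)
def onplane(ci,uv,z):
    v=ray(ci,uv); p=np.array(ci["position"]); return p+v*((z-p[2])/v[:,2])[:,None]
def proj(ci,P):
    f=240/np.tan(np.radians(ci["vertical_fov"])/2)
    c=rot(ci["attitude"]).inv().apply(np.atleast_2d(P)-ci["position"])
    x,y,z=c[:,0],-c[:,1],-c[:,2]
    if ci.get("fish"):
        rr=np.hypot(x,y); k=np.arctan2(rr,z)/np.maximum(rr,1e-9)
    else: k=1/z
    return np.c_[ci["cx"]+f*x*k,ci["cy"]+f*y*k]
def info(c):
    ci=dict(bot.camera_info(c)); ci["fish"]=(c=="wrist"); return ci
def quad(mask):
    cs,_=cv2.findContours(mask.astype(np.uint8),cv2.RETR_EXTERNAL,cv2.CHAIN_APPROX_NONE)
    return cv2.boxPoints(cv2.minAreaRect(max(cs,key=cv2.contourArea)))
def orange(im):
    hsv=cv2.cvtColor(im,cv2.COLOR_RGB2HSV); return (hsv[...,0]>=6)&(hsv[...,0]<=18)&(hsv[...,1]>90)&(hsv[...,2]>120)
def rectpose(P):
    P=P[:,:2]; e=[P[1]-P[0],P[2]-P[1]]; L=[np.linalg.norm(v) for v in e]; d=e[int(np.argmax(L))]
    if d[0]<0: d=-d
    return P.mean(0),np.degrees(np.arctan2(d[1],d[0])),max(L),min(L)
E
python3 - <<'E'
from h import *
im=bot.read_camera("top"); ci=info("top")
hsv=cv2.cvtColor(im,cv2.COLOR_RGB2HSV)
m=orange(im); lab,n=None,None
n,lab,st,ce=cv2.connectedComponentsWithStats(m.astype(np.uint8))
for i in range(1,n):
    if st[i,4]>150: print("orange",ce[i].round(1),st[i,4],rectpose(onplane(ci,quad(lab==i),0.032)))
# bed outer corners by fitting cutter silhouette
d=bot.silhouettes("cutter","top")[0]["region"]; q=quad(d); print("q",q.round(1))
P=onplane(ci,q,0.02); print(P.round(3),rectpose(P))
P=onplane(ci,[(187,128),(413,157),(398,289),(165,257)],0.02); print(P.round(3),rectpose(P), [np.linalg.norm(P[i]-P[i-1]).round(3) for i in range(4)])
ym=(hsv[...,0]>=24)&(hsv[...,0]<=34)&(hsv[...,1]>150)&(hsv[...,2]>150); ym[:140]=0; ym[170:]=0; ym[:,:270]=0; ym[:,325:]=0
print("stop px",quad(ym).round(1)); P=onplane(ci,quad(ym),0.042); print(P.round(4),rectpose(P))
E
```

```text
orange [530.4 181.8] 1650 (array([ 0.65951978, -0.60061152]), np.float64(8.12993418094432), np.float64(0.20327929510803971), np.float64(0.06177038052315676))
orange [617.7 174.9] 855 (array([ 0.67044381, -0.84440993]), np.float64(-10.789019263794504), np.float64(0.11640543715620318), np.float64(0.09273626467548697))
orange [307.9 237.5] 1694 (array([0.52585738, 0.00217678]), np.float64(-19.893889830223024), np.float64(0.20005025936156384), np.float64(0.061948667318235145))
orange [196.3 245.9] 320 (array([0.51111219, 0.30151689]), np.float64(-7.758852857433762), np.float64(0.05005580433501122), np.float64(0.046706718517052125))
orange [166.3 343.3] 297 (array([0.25790119, 0.38072958]), np.float64(57.22936919074492), np.float64(0.10160883591102059), np.float64(0.025539711413875236))
q [[162.1 259.9]
 [184.3  86.4]
 [419.6 116.4]
 [397.5 289.9]]
[[ 0.477  0.397  0.02 ]
 [ 0.966  0.341  0.02 ]
 [ 0.856 -0.315  0.02 ]
 [ 0.379 -0.231  0.02 ]] (array([0.66952539, 0.04794725]), np.float64(80.44830180423133), np.float64(0.6655458619563974), np.float64(0.4918158216279803))
[[ 0.844  0.332  0.02 ]
 [ 0.74  -0.291  0.02 ]
 [ 0.382 -0.233  0.02 ]
 [ 0.485  0.389  0.02 ]] (array([0.61271777, 0.04956469]), np.float64(80.57496442016624), np.float64(0.6319418153356904), np.float64(0.36340301340583225)) [np.float64(0.363), np.float64(0.632), np.float64(0.363), np.float64(0.63)]
stop px [[282.6 154.1]
 [283.2 149.8]
 [309.4 153. ]
 [308.8 157.4]]
[[ 0.7539  0.0653  0.042 ]
 [ 0.7659  0.0636  0.042 ]
 [ 0.7544 -0.0075  0.042 ]
 [ 0.7424 -0.0057  0.042 ]] (array([0.75415792, 0.02893241]), np.float64(80.80408133915013), np.float64(0.07196923094503858), np.float64(0.012136740815035995))
```

```bash
python3 - <<'E'
import cv2
im=cv2.imread("pics/top0.png")[115:300,150:430]
cv2.imwrite("pics/top0c.png",cv2.resize(im,None,fx=2.85,fy=2.85,interpolation=cv2.INTER_CUBIC))
E
```

```text
(no output)
```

View pics/top0c.png

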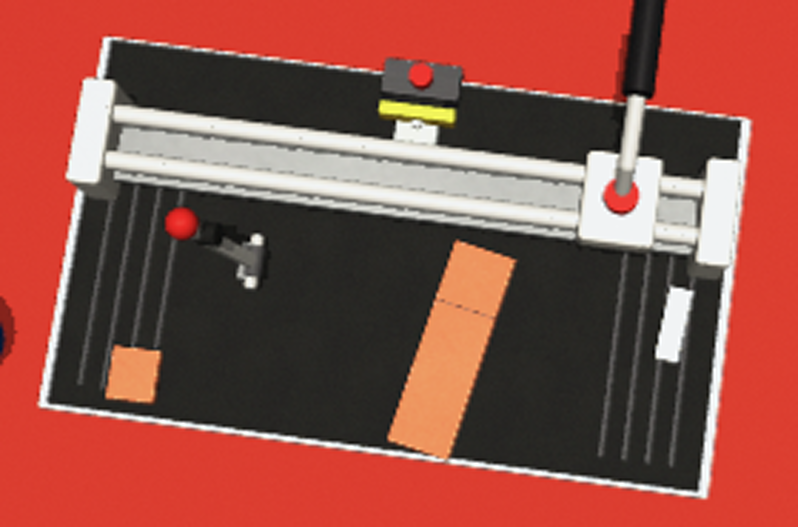

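The crop confirms the tile lies right of the centre line and is rotated about 10° relative to the cutter. The stop is at crop (417,110), the knob at (180,222), the bracket at (255,262). I'll set the cutter frame and plan the approach.

```bash
cat >> h.py <<'E'
CO=np.array([0.6275,0.047]); CY=-9.43
def c2w(p):
    p=np.array(p,float); return np.r_[CO+R.from_euler('z',CY,degrees=True).as_matrix()[:2,:2]@p[:2],p[2:]]
def w2c(p):
    p=np.array(p,float); return np.r_[R.from_euler('z',-CY,degrees=True).as_matrix()[:2,:2]@(p[:2]-CO),p[2:]]
def plan(pos,yaw,o=None):
    "turn (deg, tool axes) and shift (cm, tool axes) to TCP pos, tool down with tool x at world angle yaw"
    o=o or bot.get_obs(); r0=rot(o["tool_rot"])
    rt=R.from_euler('z',yaw,degrees=True)*R.from_euler('x',180,degrees=True)
    print("turn",np.degrees((r0.inv()*rt).as_rotvec()).round(2),"shift",(r0.inv().apply(np.array(pos)-o["eef_pos"])*100).round(2))
def st():
    o=bot.get_obs(); r=rot(o["tool_rot"]).as_matrix()
    print("t",round(o["t"],2),"tcp",np.round(o["eef_pos"],4),"cut",w2c(o["eef_pos"]).round(4),"yaw",np.degrees(np.arctan2(r[1,0],r[0,0])).round(2),"tilt",np.degrees(np.arccos(-r[2,2])).round(2),"F",np.round(o["contact_force"],2),"T",np.round(o["torque"],2),"w",round(o["gripper_width"],3))
E
python3 - <<'E'
from h import *
plan([0.460,0.026,0.18],-19.9); st(); print(c2w([-.04,.204,.186]),w2c([.5259,.0022]))
E
```

```text
turn [ 0.   -0.   46.47] shift [ 42.3  -49.25   6.83]
t 1.35 tcp [ 0.302  -0.6037  0.2483] cut [-0.2145 -0.6953  0.2483] yaw 26.57 tilt 0.0 F [-0.23  0.75  0.68] T [ 0.03 -0.   -0.05] w 1.003
[0.62146441 0.25479695 0.186     ] [-0.09288688 -0.06084099]
```

carry_out([
  [[0,0,0],[3.2,-3.8,0.3],8.5],
  [[0,0,0],[6.4,-7.6,0.6],8.5],
  [[0,0,0],[9.6,-11.4,0.9],8.5],
  [[0,0,0],[12.8,-15.2,1.2],8.5],
  [[0,0,0],[16,-19,1.5],8.5],
], newtons=30)

```text
t: 1.98
eef_pos: [0.3604, -0.3607, 0.2335]
tool_rot: [0.0, 0.973, 0.23, 0.0]
contact_force: [0.7, -0.7, -0.2]
gripper_width: 0.997
```

carry_out([
  [[0,0,0],[3.2,-3.8,0.3],8.5],
  [[0,0,0],[6.4,-7.6,0.6],8.5],
  [[0,0,0],[9.6,-11.4,0.9],8.5],
  [[0,0,0],[12.8,-15.2,1.2],8.5],
  [[0,0,0],[16,-19,1.5],8.5],
])

```text
t: 2.6
eef_pos: [0.4186, -0.1192, 0.2186]
tool_rot: [0.0, 0.973, 0.23, 0.0]
contact_force: [1.1, -0.4, 0.0]
gripper_width: 0.995
```

carry_out([
  [[0,0,9.3],[2,-2.3,0.7],8.5],
  [[0,0,18.6],[4.1,-4.6,1.4],8.5],
  [[0,0,27.9],[6.2,-6.9,2.1],8.5],
  [[0,0,37.2],[8.3,-9.2,2.8],8.5],
  [[0,0,46.5],[10.3,-11.3,3.5],8.5],
])

```text
t: 3.22
eef_pos: [0.4602, 0.0275, 0.1833]
tool_rot: [-0.0, 0.984, -0.176, 0.0]
contact_force: [-0.0, -0.0, -0.7]
gripper_width: 0.997
```

```bash
python3 - <<'E'
from h import *
st(); ci=info("wrist"); im=bot.read_camera("wrist"); cv2.imwrite("pics/w1.png",im[:,:,::-1])
n,lab,s,ce=cv2.connectedComponentsWithStats(orange(im).astype(np.uint8))
for i in range(1,n):
    if s[i,4]>800:
        q=quad(lab==i); print(ce[i].round(),s[i,4],q.round(),rectpose(onplane(ci,q,0.032)))
E
```

```text
t 3.23 tcp [0.4602 0.0275 0.1833] cut [-0.1619 -0.0466  0.1833] yaw -20.23 tilt 0.04 F [-0.02 -0.03 -0.75] T [ 0.01  0.03 -0.01] w 0.997
[319. 157.] 14134 [[277. 255.]
 [277.   0.]
 [360.   0.]
 [360. 255.]] (array([0.52857535, 0.00261052]), np.float64(-21.01353675850537), np.float64(0.19888455649468648), np.float64(0.06098240157797874))
```

View pics/w1.png

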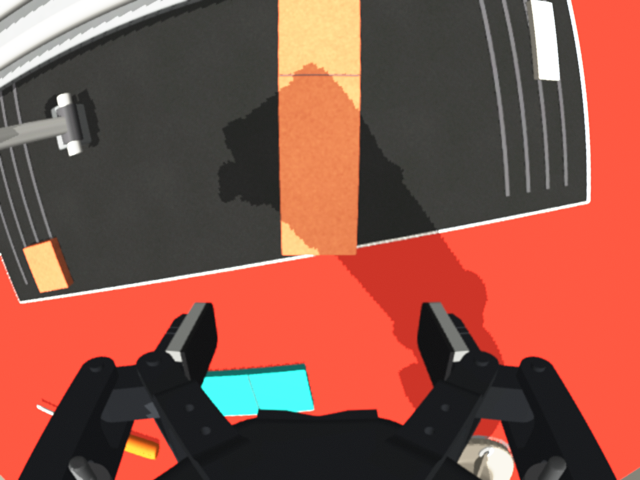

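The wrist view shows the tile along the image's vertical midline with its near end at (318,255). The bed's front corners are at about (590,203) and (22,302), the clamp bracket at (68,125), and the open fingers straddle the tile's line. Next: check the cutter frame and the tile end.

```bash
python3 - <<'E'
from h import *
ci=info("wrist"); im=cv2.imread("pics/w1.png")[:,:,::-1]
c=onplane(ci,[(590,203),(22,302)],0.02); d=c[1]-c[0]; print("bed corners",c.round(4),np.linalg.norm(d),"yaw",np.degrees(np.arctan2(d[1],d[0]))-90)
print([w2c(x).round(4) for x in c])
e=onplane(ci,[(281,253),(357,254),(278.5,76),(361,74)],0.032); print(e.round(4), (e[0]+e[1])/2, [w2c(x).round(4) for x in e])
for a in ((0,1),(2,3)): print(np.linalg.norm(e[a[0]]-e[a[1]]))
d=(e[2]+e[3]-e[0]-e[1])/2; print("tile yaw",np.degrees(np.arctan2(d[1],d[0])))
E
```

```text
bed corners [[ 0.387  -0.2219  0.02  ]
 [ 0.491   0.3877  0.02  ]] 0.6183866817390724 yaw -9.677626756007683
[array([-0.1932, -0.3047,  0.02  ]), array([-0.1905,  0.3137,  0.02  ])]
[[ 0.4483  0.0689  0.032 ]
 [ 0.4263  0.0122  0.032 ]
 [ 0.5766  0.0202  0.032 ]
 [ 0.5571 -0.0366  0.032 ]] [0.43729778 0.04054857 0.032     ] [array([-0.1804, -0.0077,  0.032 ]), array([-0.1928, -0.0673,  0.032 ]), array([-0.0458, -0.0347,  0.032 ]), array([-0.0557, -0.094 ,  0.032 ])]
0.06087261718640232
0.0601050062153531
tile yaw -20.61535881435361
```

```bash
python3 - <<'E'
from h import *
plan([0.463,0.0284,0.06],-20.3)
E
```

```text
turn [-0.15 -0.01 -0.17] shift [ 0.31  0.25 12.28]
```

carry_out([
  [[0,0,0],[0.1,0.1,4],7.2],
  [[0,0,0],[0.2,0.2,8],7.2],
  [[0,0,0],[0.3,0.25,11],7.2],
  [[0,0,0],[0.3,0.25,12.3],7.2],
  [[0,0,0],[0.3,0.25,12.8],7.2],
])

```text
t: 3.9
eef_pos: [0.4619, 0.0231, 0.0552]
tool_rot: [0.0, 0.985, -0.173, -0.0]
contact_force: [0.8, -0.0, 0.1]
gripper_width: 0.846
```

carry_out([
  [[0,0,0],[0,0,0.4],7.2],
  [[0,0,0],[0,0,0.8],7.2],
])

```text
t: 4.15
eef_pos: [0.4624, 0.0231, 0.0479]
tool_rot: [-0.0, 0.985, -0.173, 0.001]
contact_force: [0.1, 1.0, 0.3]
gripper_width: 0.842
```

```bash
python3 - <<'E'
from h import *
st(); im=bot.read_camera("wrist"); cv2.imwrite("pics/w2.png",im[:,:,::-1])
E
```

```text
t 4.15 tcp [0.4624 0.0231 0.0479] cut [-0.1589 -0.0506  0.0479] yaw -19.93 tilt 0.1 F [0.06 1.02 0.33] T [-0.05  0.04  0.05] w 0.842
```

View pics/w2.png

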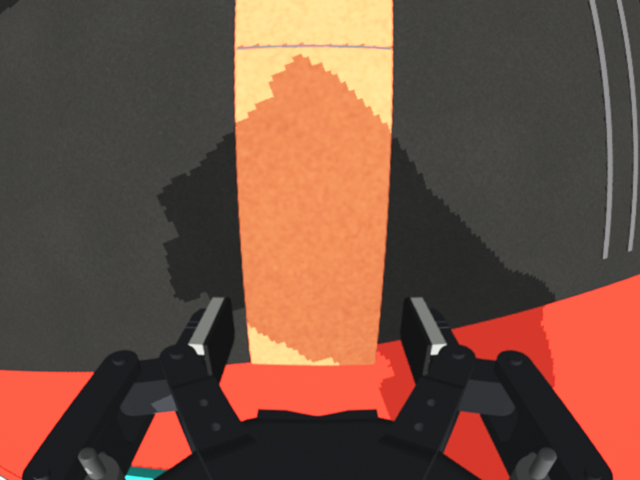

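The picture shows the pads at about columns 228 and 412, straddling the tile (250–377 near its end at row 365), so it's roughly centred. Continuing down by feel.

carry_out([
  [[0,0,0],[0,-0.15,0.4],7.2],
  [[0,0,0],[0,-0.15,0.8],7.2],
  [[0,0,0],[0,-0.15,1.0],7.2],
  [[0,0,0],[0,-0.15,1.0],7.2],
])

```text
t: 4.7
eef_pos: [0.4621, 0.0245, 0.0371]
tool_rot: [0.0, 0.985, -0.173, -0.0]
contact_force: [1.4, -0.2, 0.1]
gripper_width: 0.841
```

carry_out([
  [[0,0,0],[0,0,0.15],7.2],
  [[0,0,0],[0,0,0.3],7.2],
])

```text
t: 4.95
eef_pos: [0.4623, 0.0245, 0.0343]
tool_rot: [-0.0, 0.985, -0.173, 0.0]
contact_force: [0.5, -0.5, 0.6]
gripper_width: 0.841
```

carry_out([
  [[0,0,0],[0,0,0.15],7.2],
  [[0,0,0],[0,0,0.3],7.2],
  [[0,0,0],[0,0,0.3],7.2],
])

```text
t: 5.32
eef_pos: [0.4621, 0.0245, 0.0312]
tool_rot: [0.0, 0.985, -0.173, -0.0]
contact_force: [-0.4, -0.4, -0.3]
gripper_width: 0.843
```

carry_out([
  [[0,0,0],[0,0,-0.13],6.6],
  [[0,0,0],[0,0,-0.13],5.7],
  [[0,0,0],[0,0,-0.13],5.7],
  [[0,0,0],[0,0,-0.13],5.7],
  [[0,0,0],[0,0,-0.13],5.7],
], newtons=40)

```text
t: 5.95
eef_pos: [0.4624, 0.0245, 0.0331]
tool_rot: [0.0, 0.985, -0.173, 0.0]
contact_force: [-1.4, 0.0, 6.4]
gripper_width: 0.695
```

```bash
python3 - <<'E'
from h import *
st(); ci=info("wrist"); im=bot.read_camera("wrist"); cv2.imwrite("pics/w3.png",im[:,:,::-1])
for r in (100,150,200,250,280):
    row=np.where(orange(im)[r,200:430])[0]+200
    if len(row): print(r,row.min(),row.max(),onplane(ci,[((row.min()+row.max()+1)/2,r)],0.032).round(4))
E
```

```text
t 5.95 tcp [0.4624 0.0245 0.0331] cut [-0.1592 -0.0492  0.0331] yaw -19.93 tilt 0.02 F [-1.43  0.01  6.41] T [-0.02  0.29  0.05] w 0.695
100 229 405 [[ 0.5453 -0.0045  0.032 ]]
150 231 403 [[0.5293 0.0014 0.032 ]]
200 233 401 [[0.5128 0.0073 0.032 ]]
250 237 397 [[0.4953 0.0137 0.032 ]]
280 240 395 [[0.4838 0.0176 0.032 ]]
```

```bash
python3 - <<'E'
from h import *
st(); plan(c2w([-.15,.0015,.0337]),-9.45)
E
```

```text
t 6.0 tcp [0.4624 0.0245 0.0331] cut [-0.1592 -0.0492  0.0331] yaw -19.93 tilt 0.03 F [-1.81 -1.02  5.92] T [-0.02  0.41  0.  ] w 0.687
turn [  0.    -0.03 -10.48] shift [-0.02 -5.16 -0.06]
```

carry_out([
  [[0,0,0],[0,0,-0.06],5.7],
  [[0,0,-2.6],[0,-1.3,-0.06],5.7],
  [[0,0,-5.2],[0,-2.6,-0.06],5.7],
  [[0,0,-7.8],[0,-3.9,-0.06],5.7],
  [[0,0,-10.5],[0,-5.15,-0.06],5.7],
])

```text
t: 6.62
eef_pos: [0.48, 0.0739, 0.0331]
tool_rot: [0.0, 0.997, -0.08, -0.0]
contact_force: [-0.4, -2.3, 0.7]
gripper_width: 0.686
```

```bash
python3 - <<'E'
from h import *
import time
im=bot.read_camera("wrist"); st(); ci=info("wrist"); im=bot.read_camera("wrist"); cv2.imwrite("pics/w4.png",im[:,:,::-1])
for r in (100,150,200,250,280):
    row=np.where(orange(im)[r,200:430])[0]+200
    if len(row): p=onplane(ci,[((row.min()+row.max()+1)/2,r)],0.032)[0]; print(r,row.min(),row.max(),p.round(4),w2c(p).round(4))
im=bot.read_camera("top"); cv2.imwrite("pics/top4.png",cv2.resize(im[115:300,150:430,::-1],None,fx=2.85,fy=2.85,interpolation=cv2.INTER_CUBIC))
plan(c2w([-.15,.0015,.0337]),-9.45)
E
```

```text
t 6.67 tcp [0.4809 0.0761 0.0333] cut [-0.1494  0.0047  0.0333] yaw -9.01 tilt 0.13 F [ 0.55  2.23 -1.91] T [ 0.08  0.03 -0.08] w 0.688
100 229 405 [0.568 0.063 0.032] [-0.0613  0.006   0.032 ]
150 231 403 [0.5511 0.0657 0.032 ] [-0.0784  0.0059  0.032 ]
200 233 400 [0.5338 0.0686 0.032 ] [-0.096   0.0059  0.032 ]
250 237 397 [0.5153 0.0713 0.032 ] [-0.1146  0.0056  0.032 ]
280 240 394 [0.5034 0.0732 0.032 ] [-0.1268  0.0055  0.032 ]
turn [-0.09 -0.04  0.19] shift [-0.03  0.16 -0.05]
```

View pics/w4.png

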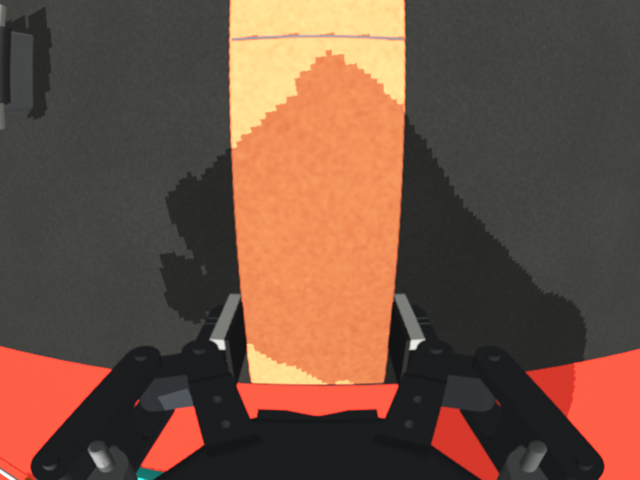

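The wrist view shows the tile gripped, with the front bed edge symmetric (row 347 on both sides), so it is square to the cutter. Next I'll check it laterally against the stop in the top camera.

```bash
python3 - <<'E'
from h import *
st(); ci=info("top"); im=bot.read_camera("top"); m=orange(im)
n,lab,s,ce=cv2.connectedComponentsWithStats(m.astype(np.uint8))
for i in range(1,n):
    if s[i,4]>150 and 230<ce[i][0]<350 and ce[i][1]<300:
        ys=np.where(lab==i)[0]; print(ce[i],s[i])
        for r in range(ys.min(),ys.max(),6):
            x=np.where(lab[r]==i)[0]; p=onplane(ci,[((x.min()+x.max())/2,r)],.032)[0]; print(r,x.min(),x.max(),w2c(p).round(4))
hsv=cv2.cvtColor(im,cv2.COLOR_RGB2HSV)
ym=(hsv[...,0]>=24)&(hsv[...,0]<=34)&(hsv[...,1]>150)&(hsv[...,2]>150); ym[:140]=0; ym[170:]=0; ym[:,:270]=0; ym[:,325:]=0
for q in quad(ym): print("stop",q,w2c(onplane(ci,[q],.042)[0]).round(4))
P=onplane(ci,[(187,128),(413,157),(398,289),(165,257)],0.02); print([w2c(p).round(4) for p in P])
E
```

```text
t 6.78 tcp [0.4803 0.0746 0.0332] cut [-0.1497  0.0031  0.0332] yaw -9.26 tilt 0.09 F [-0.35  1.38 -0.92] T [ 0.27 -0.09  0.18] w 0.695
[288.81153305 210.17721519] [276 193  25  46 711]
193 279 285 [0.0168 0.0258 0.032 ]
199 278 300 [0.003  0.0046 0.032 ]
205 277 299 [-0.0137  0.0049  0.032 ]
211 277 298 [-0.0301  0.0039  0.032 ]
217 280 297 [-0.046  -0.0012  0.032 ]
223 285 296 [-0.0614 -0.0088  0.032 ]
229 289 295 [-0.077  -0.0152  0.032 ]
235 292 294 [-0.0926 -0.0201  0.032 ]
stop [282.61542 154.07693] [0.1217 0.0387 0.042 ]
stop [283.15387 149.76926] [0.1338 0.039  0.042 ]
stop [308.5077  152.93848] [ 0.1341 -0.0306  0.042 ]
stop [307.96924 157.24615] [ 0.122  -0.0308  0.042 ]
[array([0.1667, 0.317 , 0.02  ]), array([ 0.1667, -0.3149,  0.02  ]), array([-0.1967, -0.316 ,  0.02  ]), array([-0.1968,  0.3144,  0.02  ])]
```

View pics/top4.png

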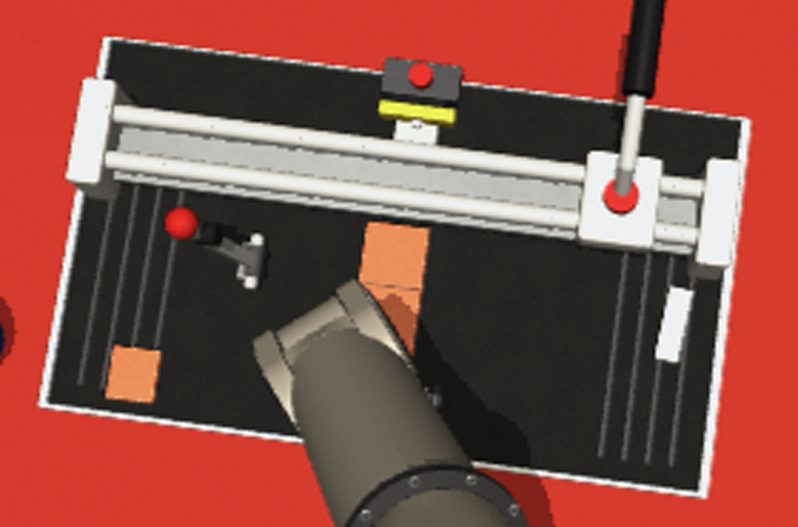

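The top view shows the tile end centred at about (393,225) in the crop, in line with the yellow stop at (417,110), and square to it. Now I'll slide it under the beam.

```bash
python3 - <<'E'
from h import *
st(); plan(c2w([-.07,.0015,.0332]),-9.45)
E
```

```text
t 6.83 tcp [0.4801 0.074  0.0332] cut [-0.1498  0.0025  0.0332] yaw -9.33 tilt 0.07 F [ 0.37  0.24 -0.47] T [ 0.17 -0.02  0.15] w 0.687
turn [-0.06 -0.03  0.12] shift [7.98 0.11 0.  ]
```

carry_out([
  [[0,0,0],[1.2,0,0],5.7],
  [[0,0,0],[2.8,0,0],5.7],
  [[0,0,0],[4.6,0,0],5.7],
  [[0,0,0],[6.4,0,0],5.7],
  [[0,0,0],[8,0,0],5.7],
])

```text
t: 7.45
eef_pos: [0.5577, 0.0596, 0.0332]
tool_rot: [0.0, 0.997, -0.082, -0.001]
contact_force: [-6.0, 1.7, 6.6]
gripper_width: 0.691
```

carry_out([
  [[0,0,0],[0.4,0,0],5.7],
  [[0,0,0],[0.7,0,0],5.7],
  [[0,0,0],[0.7,0,0],5.7],
])

```text
t: 7.82
eef_pos: [0.5642, 0.0585, 0.0332]
tool_rot: [0.0, 0.997, -0.082, -0.001]
contact_force: [-4.3, -0.0, 5.8]
gripper_width: 0.688
```

```bash
python3 - <<'E'
from h import *
st(); plan(c2w([-.06,.0015,.0332]),-9.45)
E
```

```text
t 7.83 tcp [0.5642 0.0585 0.0332] cut [-0.0643  0.001   0.0332] yaw -9.44 tilt 0.14 F [-4.34 -0.01  5.82] T [0.24 0.84 0.  ] w 0.688
turn [0.05 0.13 0.01] shift [ 0.43 -0.05 -0.  ]
```

carry_out([
  [[0,0,0],[0,0,-0.05],5.7],
  [[0,0,0],[0,0,-0.05],5.7],
])

```text
t: 8.07
eef_pos: [0.5654, 0.0584, 0.0335]
tool_rot: [0.0, 0.997, -0.082, -0.0]
contact_force: [-0.6, -0.8, -3.2]
gripper_width: 0.687
```

carry_out([
  [[0,0,0],[0.2,0,0],5.7],
  [[0,0,0],[0.2,0,0],5.7],
])

```text
t: 8.32
eef_pos: [0.568, 0.0582, 0.0336]
tool_rot: [-0.0, 0.997, -0.082, 0.0]
contact_force: [0.3, -0.8, -1.7]
gripper_width: 0.691
```

carry_out([
  [[0,0,0],[0.2,0,0],5.7],
  [[0,0,0],[0.2,0,0],5.7],
])

```text
t: 8.57
eef_pos: [0.5699, 0.0579, 0.0337]
tool_rot: [-0.0, 0.997, -0.082, 0.0]
contact_force: [1.3, 0.1, -1.8]
gripper_width: 0.688
```

carry_out([
  [[0,0,0],[0.15,0,0],5.7],
  [[0,0,0],[0.25,0,0],5.7],
  [[0,0,0],[0.25,0,0],5.7],
])

```text
t: 8.95
eef_pos: [0.5722, 0.0576, 0.0337]
tool_rot: [-0.0, 0.997, -0.082, 0.0]
contact_force: [-0.2, -0.5, -1.1]
gripper_width: 0.692
```

carry_out([
  [[0,0,0],[0.15,0,0],5.7],
  [[0,0,0],[0.25,0,0],5.7],
  [[0,0,0],[0.25,0,0],5.7],
])

```text
t: 9.32
eef_pos: [0.5747, 0.0571, 0.0337]
tool_rot: [-0.0, 0.997, -0.082, 0.0]
contact_force: [0.1, 0.4, -2.1]
gripper_width: 0.69
```

carry_out([
  [[0,0,0],[0.15,0,0],5.7],
  [[0,0,0],[0.25,0,0],5.7],
  [[0,0,0],[0.25,0,0],5.7],
])

```text
t: 9.7
eef_pos: [0.5771, 0.0567, 0.0337]
tool_rot: [-0.0, 0.997, -0.082, 0.0]
contact_force: [-0.6, -0.8, -2.6]
gripper_width: 0.691
```

carry_out([
  [[0,0,0],[0.15,0,0],5.7],
  [[0,0,0],[0.25,0,0],5.7],
  [[0,0,0],[0.25,0,0],5.7],
])

```text
t: 10.07
eef_pos: [0.5796, 0.0563, 0.0337]
tool_rot: [-0.0, 0.997, -0.082, 0.0]
contact_force: [-0.0, -0.4, -1.6]
gripper_width: 0.689
```

carry_out([
  [[0,0,0],[0.15,0,0],5.7],
  [[0,0,0],[0.25,0,0],5.7],
  [[0,0,0],[0.25,0,0],5.7],
])

```text
t: 10.45
eef_pos: [0.5821, 0.0559, 0.0337]
tool_rot: [-0.0, 0.997, -0.082, 0.0]
contact_force: [-0.6, 0.8, -2.2]
gripper_width: 0.689
```

```bash
python3 - <<'E'
from h import *
st()
E
```

```text
t 10.45 tcp [0.5821 0.0559 0.0337] cut [-0.0463  0.0014  0.0337] yaw -9.43 tilt 0.01 F [-0.59  0.8  -2.17] T [ 0.03  0.08 -0.01] w 0.689
```

carry_out([
  [[0,0,0],[0.15,0,0],5.7],
  [[0,0,0],[0.25,0,0],5.7],
  [[0,0,0],[0.25,0,0],5.7],
])

```text
t: 10.82
eef_pos: [0.5833, 0.0557, 0.0333]
tool_rot: [0.0, 0.997, -0.082, -0.001]
contact_force: [-4.7, 0.7, -1.0]
gripper_width: 0.69
```

carry_out([
  [[0,0,0],[0.1,0,0],5.7],
  [[0,0,0],[0.15,0,0],5.7],
  [[0,0,0],[0.15,0,0],5.7],
])

```text
t: 11.2
eef_pos: [0.5839, 0.0555, 0.0332]
tool_rot: [0.0, 0.997, -0.082, -0.002]
contact_force: [-7.2, 1.9, 0.8]
gripper_width: 0.688
```

```bash
python3 - <<'E'
from h import *
st()
E
```

```text
t 11.2 tcp [0.5839 0.0555 0.0332] cut [-0.0444  0.0013  0.0332] yaw -9.4 tilt 0.22 F [-7.24  1.94  0.78] T [ 0.44  1.57 -0.01] w 0.688
```

carry_out([
  [[0,0,0],[0.1,0,0],5.7],
  [[0,0,0],[0.18,0,0],5.7],
  [[0,0,0],[0.18,0,0],5.7],
  [[0,0,0],[0.18,0,0],5.7],
  [[0,0,0],[0.18,0,0],5.7],
])

```text
t: 11.82
eef_pos: [0.5842, 0.0555, 0.0332]
tool_rot: [0.001, 0.997, -0.082, -0.003]
contact_force: [-12.1, 0.9, 5.5]
gripper_width: 0.687
```

```bash
python3 - <<'E'
from h import *
st()
E
```

```text
t 11.82 tcp [0.5842 0.0555 0.0332] cut [-0.0441  0.0013  0.0332] yaw -9.39 tilt 0.36 F [-12.1    0.88   5.48] T [ 0.61  2.41 -0.01] w 0.687
```

carry_out([
  [[0,0,0],[0,0,-0.04],5.7],
  [[0,0,0],[0,0,-0.06],5.7],
  [[0,0,0],[0,0,-0.06],5.7],
  [[0,0,0],[0,0,-0.06],5.7],
])

```text
t: 12.32
eef_pos: [0.5845, 0.0554, 0.0333]
tool_rot: [0.0, 0.997, -0.082, -0.003]
contact_force: [-8.4, 1.7, -1.7]
gripper_width: 0.69
```

```bash
python3 - <<'E'
from h import *
st()
E
```

```text
t 12.32 tcp [0.5845 0.0554 0.0333] cut [-0.0437  0.0012  0.0333] yaw -9.38 tilt 0.33 F [-8.38  1.72 -1.75] T [0.42 1.84 0.01] w 0.69
```

carry_out([
  [[0,0,0],[-0.12,0,0],5.7],
  [[0,0,0],[-0.24,0,0],5.7],
  [[0,0,0],[-0.36,0,0],5.7],
  [[0,0,0],[-0.36,0,0],5.7],
])

```text
t: 12.82
eef_pos: [0.5836, 0.0556, 0.0341]
tool_rot: [0.0, 0.997, -0.082, -0.0]
contact_force: [-5.1, 1.2, -1.7]
gripper_width: 0.69
```

```bash
python3 - <<'E'
from h import *
st()
E
```

```text
t 12.82 tcp [0.5836 0.0556 0.0341] cut [-0.0448  0.0013  0.0341] yaw -9.42 tilt 0.05 F [-5.06  1.23 -1.69] T [ 0.17  1.04 -0.01] w 0.69
```

carry_out([
  [[0,0,0],[-0.1,0,0],5.7],
  [[0,0,0],[-0.17,0,0.04],5.7],
  [[0,0,0],[-0.17,0,0.08],5.7],
  [[0,0,0],[-0.17,0,0.08],5.7],
])

```text
t: 13.32
eef_pos: [0.5829, 0.0558, 0.0337]
tool_rot: [-0.0, 0.997, -0.082, 0.0]
contact_force: [-2.0, -0.2, -1.7]
gripper_width: 0.688
```

```bash
python3 - <<'E'
from h import *
st()
E
```

```text
t 13.32 tcp [0.5829 0.0558 0.0337] cut [-0.0454  0.0014  0.0337] yaw -9.43 tilt 0.06 F [-1.96 -0.25 -1.74] T [0.07 0.44 0.02] w 0.688
```

carry_out([
  [[0,0,0],[0,0,0.05],5.7],
  [[0,0,0],[0,0,0.05],6.4],
  [[0,0,0],[0,0,0.05],7.2],
  [[0,0,0],[0,0,0.0],7.2],
  [[0,0,0],[0,0,-0.3],7.2],
])

```text
t: 13.95
eef_pos: [0.5825, 0.0559, 0.0366]
tool_rot: [0.0, 0.997, -0.082, 0.0]
contact_force: [-0.2, 0.8, 0.1]
gripper_width: 0.841
```

carry_out([
  [[0,0,0],[0,0,-1],7.2],
  [[0,0,0],[0,0,-4],7.2],
  [[0,0,0],[0,0,-8],7.2],
  [[0,0,0],[0,0,-12],7.2],
  [[0,0,0],[0,0,-14],6],
])

```text
t: 14.58
eef_pos: [0.5835, 0.0561, 0.1798]
tool_rot: [-0.0, 0.997, -0.082, 0.002]
contact_force: [0.8, -0.2, -0.4]
gripper_width: 0.7
```

```bash
python3 - <<'E'
from h import *
bot.read_camera("top");bot.read_camera("top");bot.read_camera("top"); st(); ci=info("wrist"); im=bot.read_camera("wrist"); cv2.imwrite("pics/w5.png",im[:,:,::-1])
m=orange(im); n,lab,s,ce=cv2.connectedComponentsWithStats(m.astype(np.uint8))
for i in range(1,n):
    if s[i,4]>800:
        ys=np.where(lab==i)[0]
        for r in range(ys.min()+5,ys.max(),40):
            x=np.where(lab[r]==i)[0]; p=onplane(ci,[((x.min()+x.max()+1)/2,r)],.032)[0]; print(i,r,x.min(),x.max(),w2c(p).round(4))
d=bot.silhouettes("knob","wrist"); print([(k["score"],k["location"]) for k in d])
E
```

```text
t 14.72 tcp [0.5831 0.0559 0.1779] cut [-0.0453  0.0015  0.1779] yaw -9.44 tilt 0.17 F [ 0.17 -0.04 -0.03] T [-0.01  0.02 -0.01] w 0.705
1 5 276 359 [0.1211 0.002  0.032 ]
2 141 277 358 [0.0192 0.002  0.032 ]
2 181 278 357 [-0.0105  0.002   0.032 ]
2 221 279 356 [-0.0414  0.002   0.032 ]
3 312 68 101 [-0.1328  0.2313  0.032 ]
[(0.65, [69.9, 259.3])]
```

View pics/w5.png

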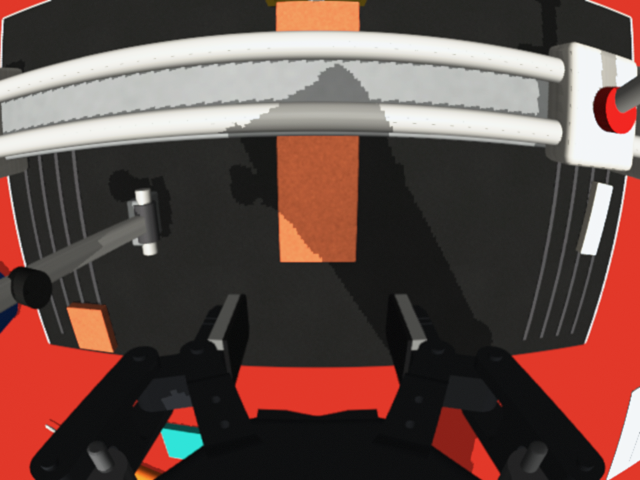

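The wrist view shows the tile straight under the beam at columns 276–359. Its far end touches the yellow stop at the top of the picture, and its near end is at row 262. The clamp pivot pin is at (146,222) and the arm leans out to the left. Next I'll pin down the pivot and corners.

```bash
python3 - <<'E'
from h import *
ci=info("wrist")
print("corners",[w2c(p).round(4) for p in onplane(ci,[(50,343),(586,343)],.02)])
print("pivot",w2c(onplane(ci,[(146,222)],.05)[0]).round(4),"tile end",w2c(onplane(ci,[(318,262)],.032)[0]).round(4))
for nm,p in (("foot org",[-.04,.13+.12*np.sin(.5),.05+.12*np.cos(.5)]),("knob",[-.04,.13+.155*np.sin(.5),.05+.155*np.cos(.5)])): print(nm,proj(ci,[c2w(p)]))
ct=info("top"); print("knob top px",proj(ct,[c2w([-.04,.2043,.186])]))
d=bot.silhouettes("knob","top"); print([(k["score"],k["location"]) for k in d])
im=bot.read_camera("top"); h=cv2.cvtColor(im,cv2.COLOR_RGB2HSV); r=((h[...,0]<4)|(h[...,0]>176))&(h[...,1]>180); r=r.astype(np.uint8)
print("red px around knob", [tuple(im[v,213]) for v in (186,193,200)])
cs=cv2.HoughCircles(cv2.cvtColor(im[170:215,190:240],cv2.COLOR_RGB2GRAY),cv2.HOUGH_GRADIENT,1,20,param1=80,param2=8,minRadius=4,maxRadius=8); print(cs)
for y in (-.015+.15,.15,.18,.2243): pass
plan(c2w([-.04,.245,.25]),-9.45)
E
```

```text
corners [array([-0.1892,  0.3094,  0.02  ]), array([-0.1891, -0.3083,  0.02  ])]
pivot [-0.0374  0.1319  0.05  ] tile end [-0.076   0.0013  0.032 ]
foot org [[  2.13091377 279.03127659]]
knob [[-46.81856968 299.1135372 ]]
knob top px [[200.08865207 193.019701  ]]
[(0.73, [221.1, 197.5])]
red px around knob [(np.uint8(73), np.uint8(72), np.uint8(71)), (np.uint8(232), np.uint8(56), np.uint8(49)), (np.uint8(36), np.uint8(36), np.uint8(32))]
[[[22.5 22.5  5. ]]]
turn [0.04 0.12 0.02] shift [  0.66 -24.39  -7.49]
```

```bash
cat >> h.py <<'E'
CO=CO+R.from_euler('z',CY,degrees=True).as_matrix()[:2,:2]@np.array([.003,.0007])
def knob(c,rad=.155): a=c-.5; return np.array([-.04,.13-rad*np.sin(a),.05+rad*np.cos(a)])
E
python3 - <<'E'
from h import *
ct=info("top"); ci=info("wrist")
for c in (0,.05,.1,.15,.2,.25,.3): print(c,knob(c).round(3),proj(ct,[c2w(knob(c))]).round(1),"foot wrist",proj(ci,[c2w(knob(c,.12))]).round(0))
o=bot.get_obs()
k=knob(.15); plan(c2w([-.04,k[1]+.045,.25]),-9.45); st()
im=bot.read_camera("top"); x=im[183:206,203:226].astype(int); m=(x[...,0]>130)&(x[...,1]<90)&(x[...,2]<90); yy,xx=np.where(m); print("red centroid",xx.mean()+203,yy.mean()+183,m.sum())
E
```

```text
0 [-0.04   0.204  0.186] [[200.  191.8]] foot wrist [[ -1. 274.]]
0.05 [-0.04   0.197  0.19 ] [[202.5 191.8]] foot wrist [[  2. 277.]]
0.1 [-0.04   0.19   0.193] [[205.  191.9]] foot wrist [[  5. 279.]]
0.15 [-0.04   0.183  0.196] [[207.7 192.1]] foot wrist [[  8. 281.]]
0.2 [-0.04   0.176  0.198] [[210.5 192.3]] foot wrist [[ 13. 283.]]
0.25 [-0.04   0.168  0.2  ] [[213.4 192.5]] foot wrist [[ 17. 285.]]
0.3 [-0.04   0.161  0.202] [[216.3 192.8]] foot wrist [[ 23. 287.]]
turn [0.04 0.12 0.02] shift [  0.96 -22.78  -7.49]
t 14.93 tcp [0.5816 0.0557 0.1752] cut [-0.0497  0.0003  0.1752] yaw -9.43 tilt 0.13 F [-0.02 -0.64  0.25] T [-0.02  0.01 -0.01] w 0.703
red centroid 212.8901098901099 192.7802197802198 91
```

The clamp starts near 0.24 rad, with the knob at cutter (-0.04, 0.169, 0.200). I'll close the fingers, rise and move over to the knob's outer side.

carry_out([
  [[0,0,0],[0.3,0,-4.5],0],
  [[0,0,0],[0.6,-1,-8.5],0],
  [[0,0,0],[0.9,-6,-8.8],0],
  [[0,0,0],[0.9,-11,-8.8],0],
  [[0,0,0],[0.9,-16,-8.8],0],
])

```text
t: 15.6
eef_pos: [0.6175, 0.2134, 0.2636]
tool_rot: [0.0, 0.997, -0.082, -0.001]
contact_force: [-0.0, -0.5, 0.1]
gripper_width: 0.001
```

carry_out([
  [[0,0,0],[0,-4,0],0],
  [[0,0,0],[0,-6.2,0.5],0],
  [[0,0,0],[0,-6.4,2.5],0],
  [[0,0,0],[0,-6.4,5],0],
  [[0,0,0],[0,-6.4,5.4],0],
])

```text
t: 16.23
eef_pos: [0.6269, 0.2718, 0.2069]
tool_rot: [0.002, 0.997, -0.083, -0.002]
contact_force: [0.5, -0.8, 0.1]
gripper_width: 0.001
```

```bash
python3 - <<'E'
from h import *
st(); ci=info("wrist"); im=bot.read_camera("wrist"); cv2.imwrite("pics/w6.png",im[:,:,::-1]); st()
print([(k["score"],k["location"]) for k in bot.silhouettes("knob","wrist")], proj(ci,[c2w(knob(.24))]))
E
```

```text
t 16.23 tcp [0.6269 0.2718 0.2069] cut [-0.0404  0.221   0.2069] yaw -9.56 tilt 0.36 F [ 0.52 -0.84  0.1 ] T [-0.01  0.02 -0.05] w 0.001
t 16.27 tcp [0.6274 0.2725 0.208 ] cut [-0.0401  0.2217  0.208 ] yaw -9.56 tilt 0.26 F [-0.76 -1.07 -0.74] T [-0.   -0.02  0.02] w 0.001
[(0.59, [437.5, 297.6])] [[437.29834013 318.41603641]]
```

View pics/w6.png

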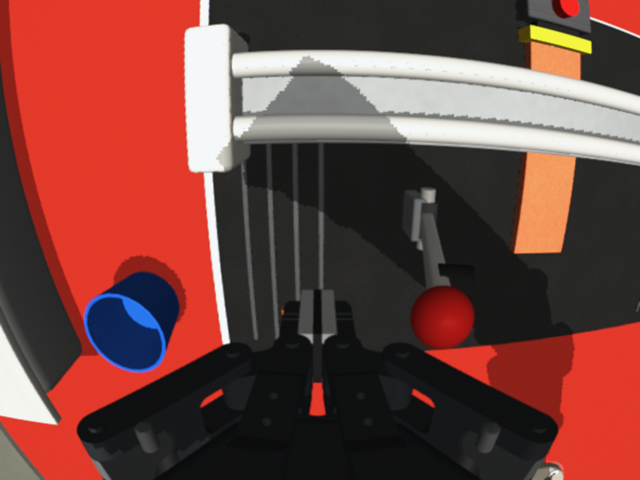

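The wrist view shows the ball at (443,318), close to the predicted (437,318). The closed fingertips at (317,300) are on its outer side. Now I'll push it over along the arc.

carry_out([
  [[0,0,0],[0,2.2,0],0],
  [[0,0,0],[0,3.7,-0.1],0],
  [[0,0,0],[0,5.2,-0.3],0],
  [[0,0,0],[0,6.7,-0.4],0],
  [[0,0,0],[0,8.2,-0.35],0],
])

```text
t: 16.95
eef_pos: [0.6147, 0.1932, 0.2147]
tool_rot: [-0.0, 0.997, -0.082, 0.001]
contact_force: [1.3, 2.2, 1.6]
gripper_width: -0.002
```

```bash
python3 - <<'E'
from h import *
st(); im=bot.read_camera("top"); cv2.imwrite("pics/t7.png",im[:,:,::-1])
ci=info("wrist"); im=bot.read_camera("wrist"); cv2.imwrite("pics/w7.png",im[:,:,::-1]);st()
d=bot.silhouettes("knob","wrist"); print([(k["score"],k["location"]) for k in d])
x=im.astype(int); m=((x[...,0]>90)&(x[...,1]<70)&(x[...,2]<70)).astype(np.uint8); n,l,s,ce=cv2.connectedComponentsWithStats(m)
print([(ce[i].round(),s[i]) for i in range(1,n) if s[i,4]>500])
for c in (.4,.5,.6,.7,.8): print(c,proj(ci,[c2w(knob(c))]).round())
E
```

```text
t 16.95 tcp [0.6147 0.1932 0.2147] cut [-0.0396  0.1414  0.2147] yaw -9.46 tilt 0.07 F [1.31 2.19 1.61] T [ 0.26 -0.16  0.01] w -0.002
t 17.05 tcp [0.6144 0.191  0.2136] cut [-0.0395  0.1392  0.2136] yaw -9.61 tilt 0.14 F [ 0.51  0.5  -0.62] T [-0.01 -0.   -0.02] w 0.0
[(0.55, [370.1, 288.3]), (0.45, [367.5, 157.6])]
[(array([ 66., 232.]), array([    0,     0,   213,   480, 47430], dtype=int32)), (array([602.,  12.]), array([ 523,    0,  117,   38, 2091], dtype=int32)), (array([381., 318.]), array([ 353,  289,   59,   60, 2752], dtype=int32)), (array([570., 394.]), array([  421,   307,   219,   173, 19081], dtype=int32))]
0.4 [[302. 321.]]
0.5 [[339. 322.]]
0.6 [[375. 320.]]
0.7 [[409. 316.]]
0.8 [[438. 310.]]
```

carry_out([
  [[0,0,0],[0,1.2,0.4],0],
  [[0,0,0],[0,2.7,0.8],0],
  [[0,0,0],[0,4.1,1.3],0],
  [[0,0,0],[0,5.5,2.0],0],
  [[0,0,0],[0,7.1,2.9],0],
])

```text
t: 17.73
eef_pos: [0.6028, 0.1233, 0.1845]
tool_rot: [0.0, 0.997, -0.082, 0.0]
contact_force: [0.6, 1.3, 0.6]
gripper_width: -0.003
```

carry_out([
  [[0,0,0],[0,0.8,0.5],0],
  [[0,0,0],[0,1.6,1.1],0],
  [[0,0,0],[0,1.6,1.1],0],
])

```text
t: 18.1
eef_pos: [0.5998, 0.1077, 0.1733]
tool_rot: [0.0, 0.997, -0.083, -0.001]
contact_force: [0.3, 0.1, 0.1]
gripper_width: 0.002
```

```bash
cat > k.py <<'E'
from h import *
def look():
    bot.read_camera("wrist"); ci=info("wrist"); im=bot.read_camera("wrist"); st()
    x=im.astype(int); m=((x[...,0]>90)&(x[...,1]<70)&(x[...,2]<70)).astype(np.uint8); n,l,s,ce=cv2.connectedComponentsWithStats(m)
    print([(ce[i].round(),s[i]) for i in range(1,n) if 500<s[i,4]<9000])
    for c in np.arange(.9,2.2,.1): print(round(c,2),knob(c).round(3),proj(ci,[c2w(knob(c))]).round())
    return im
E
python3 - <<'E'
from k import *
im=look(); cv2.imwrite("pics/w8.png",im[:,:,::-1])
E
```

```text
t 18.2 tcp [0.6001 0.1088 0.1739] cut [-0.0401  0.0558  0.1739] yaw -9.41 tilt 0.02 F [ 0.46  0.36 -0.13] T [ 0.01 -0.03 -0.04] w -0.002
[(array([17., 28.]), array([   0,    0,   57,   62, 2033], dtype=int32)), (array([619.,   7.]), array([578,   0,  62,  24, 726], dtype=int32)), (array([385., 317.]), array([ 355,  288,   62,   60, 2839], dtype=int32))]
0.9 [-0.04   0.07   0.193] [[279. 360.]]
1.0 [-0.04   0.056  0.186] [[318. 350.]]
1.1 [-0.04   0.042  0.178] [[352. 337.]]
1.2 [-0.04   0.03   0.169] [[380. 324.]]
1.3 [-0.04   0.019  0.158] [[401. 311.]]
1.4 [-0.04   0.009  0.146] [[417. 298.]]
1.5 [-0.04  -0.     0.134] [[428. 286.]]
1.6 [-0.04  -0.008  0.12 ] [[435. 275.]]
1.7 [-0.04  -0.014  0.106] [[438. 264.]]
1.8 [-0.04  -0.019  0.091] [[438. 255.]]
1.9 [-0.04  -0.023  0.076] [[436. 247.]]
2.0 [-0.04  -0.025  0.061] [[432. 239.]]
2.1 [-0.04  -0.025  0.045] [[427. 232.]]
2.2 [-0.04  -0.024  0.03 ] [[420. 226.]]
```

carry_out([
  [[0,0,0],[0,-0.3,-2],0],
  [[0,0,0],[0,-0.3,-4.4],0],
  [[0,0,0],[0,2.6,-4.4],0],
  [[0,0,0],[0,2.8,-3.2],0],
  [[0,0,0],[0,2.8,-2.5],0],
])

```text
t: 18.82
eef_pos: [0.5951, 0.0815, 0.1979]
tool_rot: [-0.0, 0.997, -0.082, -0.001]
contact_force: [-1.0, 0.4, -0.3]
gripper_width: 0.001
```

carry_out([
  [[0,0,0],[0,0.6,1.0],0],
  [[0,0,0],[0,1.6,2.2],0],
  [[0,0,0],[0,2.5,3.4],0],
  [[0,0,0],[0,3.3,4.8],0],
  [[0,0,0],[0,3.9,6.2],0],
])

```text
t: 19.45
eef_pos: [0.5891, 0.0425, 0.1358]
tool_rot: [-0.0, 0.997, -0.082, -0.0]
contact_force: [-0.1, -0.5, 1.3]
gripper_width: 0.002
```

```bash
python3 - <<'E'
from k import *
im=look(); cv2.imwrite("pics/w9.png",im[:,:,::-1])
E
```

```text
t 19.55 tcp [0.5879 0.0421 0.1347] cut [-0.0413 -0.012   0.1347] yaw -9.45 tilt 0.21 F [-0.17 -1.   -0.19] T [ 0.03  0.   -0.04] w 0.001
[(array([321., 283.]), array([ 291,  266,   58,   35, 1324], dtype=int32))]
0.9 [-0.04   0.07   0.193] [[ 61. 413.]]
1.0 [-0.04   0.056  0.186] [[104. 407.]]
1.1 [-0.04   0.042  0.178] [[148. 396.]]
1.2 [-0.04   0.03   0.169] [[191. 382.]]
1.3 [-0.04   0.019  0.158] [[229. 365.]]
1.4 [-0.04   0.009  0.146] [[262. 347.]]
1.5 [-0.04  -0.     0.134] [[289. 329.]]
1.6 [-0.04  -0.008  0.12 ] [[309. 312.]]
1.7 [-0.04  -0.014  0.106] [[323. 297.]]
1.8 [-0.04  -0.019  0.091] [[332. 283.]]
1.9 [-0.04  -0.023  0.076] [[337. 271.]]
2.0 [-0.04  -0.025  0.061] [[339. 260.]]
2.1 [-0.04  -0.025  0.045] [[338. 250.]]
2.2 [-0.04  -0.024  0.03 ] [[335. 242.]]
```

View pics/w9.png

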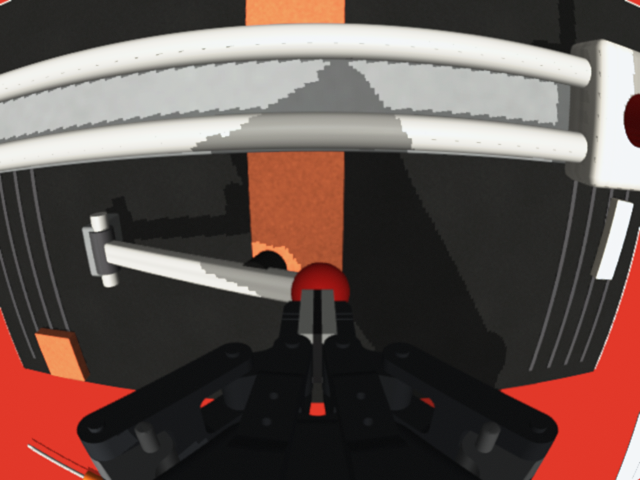

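The wrist view shows the ball at about (321,294), under the fingertips, with the foot above the tile (c ≈ 1.7). I'll continue pressing down the arc.

carry_out([
  [[0,0,0],[0,0.4,1.2],0],
  [[0,0,0],[0,0.7,2.4],0],
  [[0,0,0],[0,0.9,3.5],0],
  [[0,0,0],[0,1.0,4.2],0],
  [[0,0,0],[0,1.0,4.2],0],
])

```text
t: 20.18
eef_pos: [0.5872, 0.0329, 0.0943]
tool_rot: [-0.0, 0.997, -0.082, -0.001]
contact_force: [-0.0, -0.6, 0.0]
gripper_width: 0.002
```

carry_out([
  [[0,0,0],[0,0,0.3],0],
  [[0,0,0],[0,0,0.6],0],
  [[0,0,0],[0,0,0.6],0],
])

```text
t: 20.55
eef_pos: [0.5877, 0.0328, 0.0889]
tool_rot: [-0.0, 0.997, -0.082, 0.0]
contact_force: [-0.3, -0.6, -0.1]
gripper_width: 0.001
```

carry_out([
  [[0,0,0],[0,0,0.15],0],
  [[0,0,0],[0,0,0.3],0],
  [[0,0,0],[0,0,0.3],0],
])

```text
t: 20.92
eef_pos: [0.5877, 0.0327, 0.0859]
tool_rot: [-0.0, 0.997, -0.082, 0.0]
contact_force: [0.9, 0.5, 0.1]
gripper_width: -0.0
```

carry_out([
  [[0,0,0],[0,0,0.1],0],
  [[0,0,0],[0,0,0.2],0],
  [[0,0,0],[0,0,0.2],0],
])

```text
t: 21.3
eef_pos: [0.5877, 0.0327, 0.0839]
tool_rot: [0.0, 0.997, -0.082, -0.0]
contact_force: [-0.5, -0.3, 0.5]
gripper_width: -0.0
```

carry_out([
  [[0,0,0],[0,0,0.1],0],
  [[0,0,0],[0,0,0.2],0],
  [[0,0,0],[0,0,0.2],0],
])

```text
t: 21.68
eef_pos: [0.5876, 0.0327, 0.0819]
tool_rot: [-0.0, 0.997, -0.082, -0.0]
contact_force: [-0.0, -0.4, -0.3]
gripper_width: -0.001
```

```bash
python3 - <<'E'
from k import *
im=look(); cv2.imwrite("pics/w10.png",im[:,:,::-1])
E
```

```text
t 21.77 tcp [0.5877 0.0328 0.0819] cut [-0.04   -0.0212  0.0819] yaw -9.42 tilt 0.01 F [-0.16  0.02 -0.9 ] T [-0.    0.03  0.  ] w -0.003
[(array([324., 284.]), array([ 294,  268,   56,   35, 1143], dtype=int32)), (array([599., 440.]), array([ 531,  349,  109,  131, 7137], dtype=int32)), (array([ 41., 446.]), array([   0,  397,  104,   83, 5845], dtype=int32))]
0.9 [-0.04   0.07   0.193] [[-39. 526.]]
1.0 [-0.04   0.056  0.186] [[  5. 528.]]
1.1 [-0.04   0.042  0.178] [[ 55. 522.]]
1.2 [-0.04   0.03   0.169] [[109. 507.]]
1.3 [-0.04   0.019  0.158] [[161. 485.]]
1.4 [-0.04   0.009  0.146] [[208. 457.]]
1.5 [-0.04  -0.     0.134] [[247. 427.]]
1.6 [-0.04  -0.008  0.12 ] [[278. 397.]]
1.7 [-0.04  -0.014  0.106] [[300. 370.]]
1.8 [-0.04  -0.019  0.091] [[314. 346.]]
1.9 [-0.04  -0.023  0.076] [[323. 325.]]
2.0 [-0.04  -0.025  0.061] [[326. 307.]]
2.1 [-0.04  -0.025  0.045] [[326. 291.]]
2.2 [-0.04  -0.024  0.03 ] [[323. 278.]]
```

View pics/w10.png

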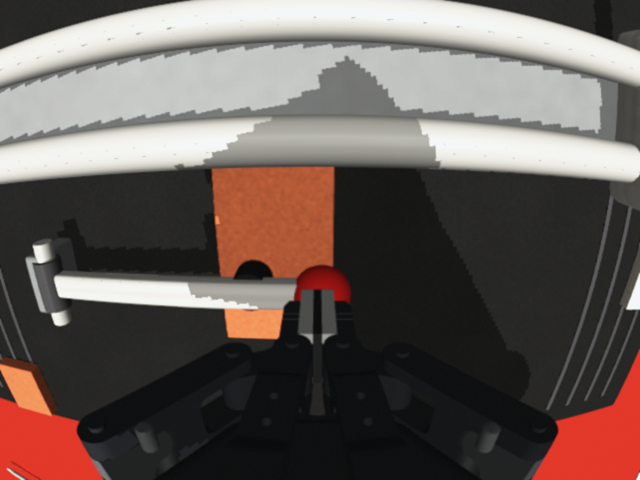

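The wrist view shows the arm nearly level, its foot over the tile at (253,268) and the ball centred at about (324,296), so c is about 2.05. I'll press in small steps until force builds.

carry_out([
  [[0,0,0],[0,0,0.1],0],
  [[0,0,0],[0,0,0.15],0],
  [[0,0,0],[0,0,0.15],0],
])

```text
t: 22.15
eef_pos: [0.5877, 0.0328, 0.0809]
tool_rot: [0.0, 0.997, -0.082, 0.0]
contact_force: [-1.1, -0.6, 4.1]
gripper_width: 0.001
```

carry_out([
  [[0,0,0],[0,0,0.1],0],
  [[0,0,0],[0,0,0.15],0],
  [[0,0,0],[0,0,0.15],0],
])

```text
t: 22.52
eef_pos: [0.5878, 0.0328, 0.0805]
tool_rot: [0.0, 0.997, -0.082, 0.0]
contact_force: [-5.4, -1.7, 15.2]
gripper_width: -0.004
```

Force reached 15 N at the knob, about 17 N at the foot, which is inside the limits. Lifting off.

carry_out([
  [[0,0,0],[0,0,-0.1],0],
  [[0,0,0],[0,0,-0.4],0],
  [[0,0,0],[0,0,-3],0],
  [[0,0,0],[0,0,-8],0],
  [[0,0,0],[0,0,-13],0],
])

```text
t: 23.15
eef_pos: [0.5873, 0.0326, 0.2099]
tool_rot: [-0.0, 0.997, -0.082, -0.001]
contact_force: [-0.1, 1.0, -0.4]
gripper_width: -0.006
```

carry_out([
  [[0,0,0],[-1,0,-3],0],
  [[0,0,0],[-3,0,-5],0],
  [[0,0,0],[-5,0,-5],0],
  [[0,0,0],[-5,0,-5],0],
  [[0,0,0],[-5,0,-5],0],
])

```text
t: 23.78
eef_pos: [0.5388, 0.0406, 0.2588]
tool_rot: [0.0, 0.997, -0.082, 0.0]
contact_force: [0.7, 0.4, -0.3]
gripper_width: -0.002
```

```bash
python3 - <<'E'
from k import *
im=look(); cv2.imwrite("pics/w11.png",im[:,:,::-1]); ci=info("wrist")
m=orange(im); n,lab,s,ce=cv2.connectedComponentsWithStats(m.astype(np.uint8))
for i in range(1,n):
    if s[i,4]>500:
        ys=np.where(lab==i)[0]
        for r in range(ys.min()+3,ys.max(),15):
            x=np.where(lab[r]==i)[0]; p=onplane(ci,[((x.min()+x.max()+1)/2,r)],.032)[0]; print(i,r,x.min(),x.max(),w2c(p).round(4))
E
```

```text
t 23.88 tcp [0.5389 0.0407 0.2587] cut [-0.0894 -0.0215  0.2587] yaw -9.45 tilt 0.01 F [0.46 0.28 0.06] T [ 0.04 -0.   -0.02] w -0.0
[(array([17., 17.]), array([   0,    0,   36,   39, 1228], dtype=int32)), (array([533.,  57.]), array([519,  36,  31,  37, 617], dtype=int32)), (array([319., 149.]), array([305,  85,  29, 105, 788], dtype=int32))]
0.9 [-0.04   0.07   0.193] [[155. 183.]]
1.0 [-0.04   0.056  0.186] [[182. 180.]]
1.1 [-0.04   0.042  0.178] [[208. 177.]]
1.2 [-0.04   0.03   0.169] [[232. 174.]]
1.3 [-0.04   0.019  0.158] [[253. 170.]]
1.4 [-0.04   0.009  0.146] [[272. 168.]]
1.5 [-0.04  -0.     0.134] [[287. 165.]]
1.6 [-0.04  -0.008  0.12 ] [[300. 162.]]
1.7 [-0.04  -0.014  0.106] [[309. 160.]]
1.8 [-0.04  -0.019  0.091] [[316. 158.]]
1.9 [-0.04  -0.023  0.076] [[320. 156.]]
2.0 [-0.04  -0.025  0.061] [[322. 154.]]
2.1 [-0.04  -0.025  0.045] [[322. 152.]]
2.2 [-0.04  -0.024  0.03 ] [[321. 150.]]
2 88 261 325 [0.0195 0.0015 0.032 ]
2 103 262 324 [0.0052 0.0015 0.032 ]
2 118 262 325 [-0.009   0.0012  0.032 ]
2 133 263 324 [-0.0233  0.0013  0.032 ]
3 162 263 308 [-0.0509  0.0092  0.032 ]
3 177 263 324 [-0.0655  0.0018  0.032 ]
5 244 82 112 [-0.1352  0.2313  0.032 ]
5 259 85 115 [-0.1537  0.2312  0.032 ]
5 274 88 119 [-0.1727  0.2306  0.032 ]
```

View pics/w11.png

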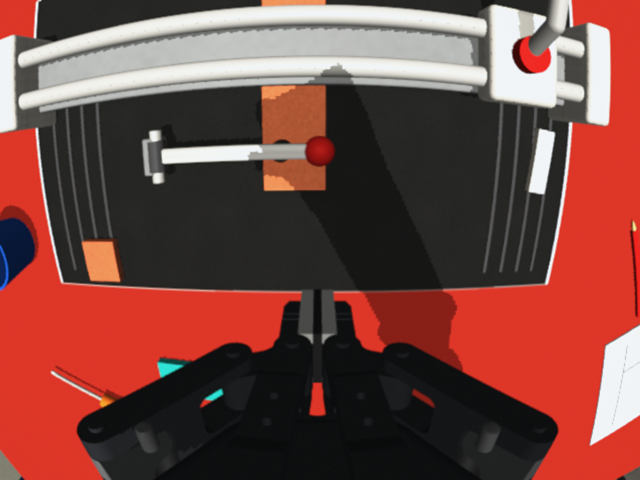

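The wrist view shows the arm level across the tile, with the foot at (282,150), the ball at (319,151), the tile straight and the bystanders in place. One last numeric check of the tile end against the stop, then I'll hand in.

```bash
python3 - <<'E'
from h import *
st(); ci=info("wrist"); im=cv2.imread("pics/w11.png")[:,:,::-1]; im5=cv2.imread("pics/w5.png")[:,:,::-1]
col=np.where(orange(im)[150:230,295])[0]; r=150+col.max()+.5; print("near end now",r,w2c(onplane(ci,[(295,r)],.032)[0]).round(4))
t=bot.read_camera("top"); hs=cv2.cvtColor(t,cv2.COLOR_RGB2HSV)
for r in range(146,166): print(r,[tuple(int(v) for v in hs[r,c]) for c in (292,297)])
E
```

```text
t 23.88 tcp [0.5389 0.0407 0.2587] cut [-0.0894 -0.0215  0.2587] yaw -9.45 tilt 0.01 F [0.46 0.28 0.06] T [ 0.04 -0.   -0.02] w -0.0
near end now 189.5 [-0.0778  0.001   0.032 ]
146 [(20, 8, 90), (2, 111, 78)]
147 [(18, 14, 93), (0, 11, 89)]
148 [(0, 15, 34), (10, 9, 87)]
149 [(30, 21, 36), (20, 26, 30)]
150 [(23, 29, 35), (23, 28, 37)]
151 [(31, 172, 200), (31, 138, 85)]
152 [(30, 166, 236), (31, 166, 235)]
153 [(30, 165, 237), (31, 165, 238)]
154 [(31, 165, 238), (31, 166, 238)]
155 [(29, 181, 169), (31, 165, 238)]
156 [(18, 185, 132), (26, 191, 107)]
157 [(10, 160, 229), (10, 149, 200)]
158 [(11, 159, 232), (10, 156, 232)]
159 [(10, 158, 233), (10, 157, 232)]
160 [(10, 153, 187), (10, 157, 233)]
161 [(10, 132, 149), (11, 157, 233)]
162 [(16, 62, 103), (11, 159, 233)]
163 [(19, 49, 129), (10, 158, 233)]
164 [(20, 51, 145), (11, 155, 233)]
165 [(19, 52, 122), (12, 74, 192)]
```

```bash
python3 -c "
from station import bot
print(bot.hand_in())"
```

```text
the job is handed in; nothing more can be done
None
```

The tile is loaded against the stop with the hold-down arm down on it, and the job was handed in at about t = 24 s. No verdict came back.

- **Tile to the stop:** I gripped the tile near its rear end, squared it to the cutter, slid it under the beam and felt for the stop. I pressed to about 8.4 N, roughly 2.8 mm on the buffer. The reading peaked at 12 N, part of it friction from the tile's nose on the bed. I eased back to about 2 N before letting go.
- **Hold-down arm:** I pushed the knob over with closed fingers and pressed it down until the wrist read 15 N. By calculation that is about 17 N at the foot, against the 25 N limit. That was firmer than I intended, because the force jumped from 4 to 15 N in the last 1.5 mm step. I then lifted clear.

**Last checks:**
- **Position:** the tile lies about 1.5 mm off the centre line and square to it. Its near end did not move noticeably after I let go.
- **Against the stop:** in the top picture the tile meets the yellow stop with one shaded pixel between them, which fits the visible stop face above the tile.
- **Clamp:** it looks level, at about 2.07 rad. The camera places the angle only to a few hundredths of a radian, so the 2.03–2.11 window rests on the foot being in contact with the tile.
- **Surroundings:** the arm is clear with its force reading near zero. The bystanders in the last wrist view looked in place; I did not measure them, and the tape measure was out of that view.

**Disagreement:** the two camera estimates of the cutter's position along its length differed by about 3–6 mm. That did not matter, since the stop was found by feel.

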